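# Pack and block the control bottle, dock the jar and the dropper

## Robot

A 6-joint arm with a two-finger parallel gripper is mounted at the origin on a cart in front of the work surface, level with it; the furniture and walls round the work are solid. World frame = base frame: x ahead of the robot, y to its left, z up, the work surface at z = 0. Lengths are in m, angles in rad, forces in N, time in s.
With the tool pointing down it reaches from about 0.35 to 0.775 m from the base axis. Payload 7.3 kg.
Tool frame: the origin (TCP) lies between the finger pads; the fingertips stand 19 mm ahead of it and the grasp point (between the pads) is the TCP; z points along the fingers, y is the line along which they close (so a half turn about z gives the same grasp; the last joint's range is limited). The gripper opens to 92 mm and grips with 3 to 60 N. Pads are 19 mm wide; open, the fingers measure 130 mm over their backs; the gripper's body (75 mm by 190 mm) begins 47 mm behind the grasp point.
Start: joints at [0.983, 0.342, 1.524, -0, 1.275, -0.146], TCP at [0.224, 0.475, 0.246] pointing down, gripper open.
Joint ranges: [-2.53, 2.53], [-0.77, 2.02], [0.04, 2.7], [-1, 4.14], [0.28, 2.66], [-3.11, 3.11]. Speed limits (rad/s): [2.57, 2.57, 3.14, 3.14, 3.14, 3.14].

## Interface

Orientations are given as a unit quaternion [w, x, y, z].
In Python, from bench import * gives the robot as it stands.
- The arm moves only by the tool carry_out, never from a script. Its arguments are lists of equal length, an entry for each row: "fingers": the opening in per cent of the stroke, from 0 (shut) to 100 (fully open); "dp": the shift along the world's x, y, z in cm, a list of three; "turn": the turn, a rotation vector about the world's x, y, z in degrees, a list of three. A call has 1 to 20 rows; each row shifts and turns the commanded pose from where the row before left it; what a row does not reach is not made up. A row lasts 1/10 s, in which the tool goes at most 50 mm and 8.59 degrees, less where a joint would pass 70% of its speed; a pose out of reach is approached as far as the arm can. A call with a gripper value outside its range is refused whole. The fingers move at their own pace and stop on an object; the grip force is fixed at half the most. Time passes only in rows, so rows that do not move let the fingers close. It gives the time, the measured TCP pose, the force, the opening and the grip force at its end, in the units of the state.
- get_state(): the state, without advancing time (a new reading comes with each control period).
- camera(name): name is "side" or "top"; returns (picture, depth): 420x560x3 uint8, red, green, blue; 420x560 float32, m along the optical axis (not along the pixel's ray), 0 where there is no reading.
- calibration(name): a dict with "fov_y" (degrees; the focal length in pixels is half the picture's height over the tangent of half this angle, whatever the lens; pixels are square), "cx", "cy" (the principal point, pixels), "R" (3x3) and "t" (3): a world point X has camera coordinates R X + t. Camera axes: x right, y down, z forward; pixel columns grow to the right and rows downward; lengths in m; the calibration is good to about 2 mm. A picture is of the moment at which its call begins. calibration takes no time and is no camera call.
- sign_off(): hands the job in; it is judged then, once.
Trained networks look in the newest picture that a camera, given by its name, has taken for a name from the list of things; names that differ only in an ending like _2 or _b are one class to them, and where a whole thing is asked for, a point or a joint stands for the part that bears it (a point fixed in the world has none). Each returns a list of dicts, best first, with "p" (0 to 1); they miss things now and then, are a little off and sometimes report something else, mostly with a low value. They report only what shows in the picture. A call takes as long as a camera call.
- recognise(query, camera): "point" ([x, y, z] in m, in world coordinates, good to about 4 mm: the middle of the surface that is visible of it).
- mark_of(query, camera): "point" ([x, y, z] in m, in world coordinates, good to about 4 mm: a listed point, or the origin of a listed thing).
The state is a dict: "time_s": time; "q": joint angles; "joint_velocities": joint speeds; "tau": joint torques, N m; "tcp_pos": TCP position; "eef_rot": TCP orientation; "wrist_force": force on the tool from outside, world axes, zero at the start; "ft_torque": the same for the moment, N m; "opening": finger opening in m; "finger_force": force on a finger pad.
Only numpy, scipy, OpenCV 4.12 (cv2) and the standard library are available. Lean on these libraries where they do the work, as an engineer would, in place of code of your own. Each camera call takes 0.05 s, during which the arm holds its last target. There are 200 camera calls.

## Task

Put the bench's reagents away for the next run: stand the taller bottle with the narrow white cap on the green round mark in the white packing box, and after that fill the gap left in the box with the yellow block, upright on the yellow oblong mark, so that the bottle cannot shift. The squat jar with the wide white screw lid goes upright into the blue holder and the small red-capped dropper bottle upright into the red holder, before or after the box. Set things down rather than drop them, keep them from toppling, and leave the timer and the little sample cup where they stand.

Things in the scene. Friction and masses are not known exactly. Their poses are not given: they have to be found in the camera images.
- bottle_mid (a point): Centre (half-way up) of the white bottle with a blue band and a narrower ribbed white cap: round, 40 mm diameter, 85 mm high, 70 g, the only white-capped bottle. It stands upright; its z axis points up. The body is straight-sided at mid-height and is gripped there.
- foam_mid (a point): Centre (half-way up) of the rigid yellow packing block, standing upright: 34 mm along its x, 46 mm along its y, 88 mm high along z, 60 g. Grip it across the 46 mm so that the fingers stay clear of the bottle when it goes in the box.
- jar_mid (a point): Centre (half-way up) of the white specimen jar with a blue band and a wide white screw lid: round, body 38 mm, lid 41 mm diameter (the top 16 mm of its height), 58 mm high, 35 g; z up.
- dropper_mid (a point): Centre (half-way up) of the small white dropper bottle with a red cap: round, 28 mm diameter, 70 mm high, 20 g; z up.
- pack_box: Fixed open white box; origin: centre of its underside on the table, x along its length. Floor 4 mm above the table, 95 x 56 mm; walls flare to a 105 x 66 mm mouth 26 mm above the table; 113 x 74 mm outside. Floor marks: green disc, 40 mm, at x -20.5 mm, y 0 (for the bottle); yellow oblong, 34 (x) by 46 mm (y), at x +23.5 mm, y 0 (for the block, its y along the box y, either way round).
- red_holder: Fixed low round red holder, origin at the centre of its underside on the table. Open well about 40 mm across, floor 4 mm above the table, rim 12 mm above the table, foot 62 mm across. For the dropper bottle.
- blue_holder: Fixed low round blue holder, origin at the centre of its underside on the table. Open well about 55 mm across, floor 4 mm above the table, rim 12 mm above the table, foot 77 mm across. For the jar.
- timer: Bystander: small white timer with a display, 42 x 66 x 57 mm, loose; origin at the centre of its underside.
- sample_cup: Bystander: tiny white open sample cup, 20 mm across, 24 mm high, loose, standing among the bottles; origin at the centre of its underside.

How it is judged:
By the outcome, as a careful person would: the job done as asked, in the order asked, and still so for the second after the job is handed in, with the robot touching nothing.
It also fails if it takes over 106 s, if anything falls off the work surface, if the arm or the gripper's body presses on something with over 40 N, if the wrist force passes 120 N, or if a joint passes its speed limit or range.

## Working session

There is one attempt and no reset: what is moved stays moved. The work goes in short steps, Python scripts to look and compute and a tool call to move; the robot and the scene stay as the last step left them, time stands still between calls to the robot, and variables do not carry over. Pictures are saved under pics/ and viewed, at most 14 in all, crops included, and the job is handed in when it is done.

Besides the shell and the picture viewer there is one more tool, called after ">>>" as name(argument=value, ...) on one line, values as JSON. carry_out: Moves the arm, as the interface text tells. Its arguments: {"type":"object","properties":{"fingers":{"type":"array"},"dp":{"type":"array"},"turn":{"type":"array"}},"required":["fingers","dp","turn"]}

```bash
mkdir -p pics
python3 - <<'E'
from bench import *
import cv2,numpy as np
for n in("top","side"):
    p,d=camera(n); cv2.imwrite(f"pics/{n}0.png",p[:,:,::-1]); np.save(f"pics/{n}0.npy",d)
    c=calibration(n); print(n,c)
    for q in["bottle_mid","foam_mid","jar_mid","dropper_mid","pack_box","red_holder","blue_holder","timer","sample_cup"]:
        print(q,[(np.round(r["point"],3).tolist(),round(r["p"],2)) for r in mark_of(q,n)[:2]])
s=get_state();print(s["time_s"],s["tcp_pos"],s["eef_rot"],s["opening"])
E
```

```text
top {'fov_y': 51.38078165086578, 'cx': 277.82260257463923, 'cy': 207.5675331430264, 'R': array([[-0.00237718, -0.99999621,  0.00138931],
       [-0.97543756,  0.00201278, -0.22026693],
       [ 0.2202633 , -0.0018788 , -0.97543864]]), 't': array([0.01670634, 0.49900188, 0.85026403])}
bottle_mid [([0.439, 0.106, 0.04], 0.95), ([0.629, -0.131, -0.001], 0.43)]
foam_mid [([0.587, 0.123, 0.04], 0.73)]
jar_mid [([0.544, 0.277, 0.029], 0.82)]
dropper_mid [([0.395, 0.272, 0.031], 0.7), ([0.442, 0.105, 0.039], 0.45)]
pack_box [([0.473, -0.047, 0.0], 0.94)]
red_holder [([0.63, -0.13, 0.002], 0.71)]
blue_holder [([0.463, -0.272, -0.003], 0.77)]
timer [([0.332, -0.16, 0.001], 0.64)]
sample_cup [([0.466, 0.214, -0.004], 0.57)]
side {'fov_y': 48.595324425428124, 'cx': 274.9619506087084, 'cy': 196.46070579208552, 'R': array([[ 0.98346628, -0.18011093, -0.01881858],
       [-0.10404106, -0.476909  , -0.87277332],
       [ 0.14822126,  0.86030103, -0.48776285]]), 't': array([-0.46287337,  0.12061589,  1.19171819])}
bottle_mid [([0.438, 0.103, 0.043], 0.88)]
foam_mid [([0.588, 0.122, 0.046], 0.97), ([0.472, 0.214, -0.001], 0.51)]
jar_mid [([0.546, 0.275, 0.025], 0.71), ([0.391, 0.267, 0.037], 0.44)]
dropper_mid [([0.394, 0.265, 0.035], 0.76)]
pack_box [([0.474, -0.047, 0.005], 0.74)]
red_holder [([0.622, -0.128, -0.002], 0.6)]
blue_holder [([0.466, -0.275, 0.001], 0.9), ([0.471, -0.048, 0.003], 0.46)]
timer [([0.334, -0.155, 0.0], 0.72)]
sample_cup [([0.472, 0.216, -0.004], 0.4)]
1.0 [0.22448411 0.47462768 0.24574859] [1.73866655e-05 2.19129217e-01 9.75695844e-01 7.15448864e-05] 0.09180557170966323
```

View pics/top0.png

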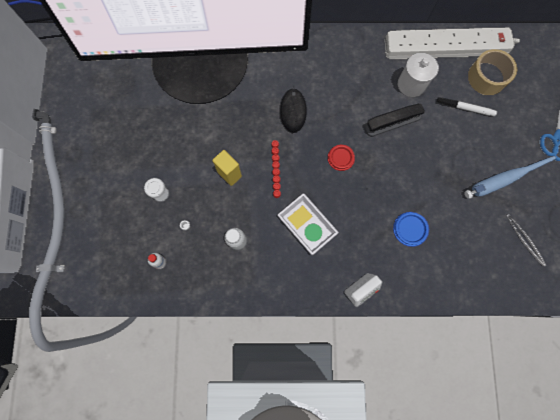

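View pics/side0.png

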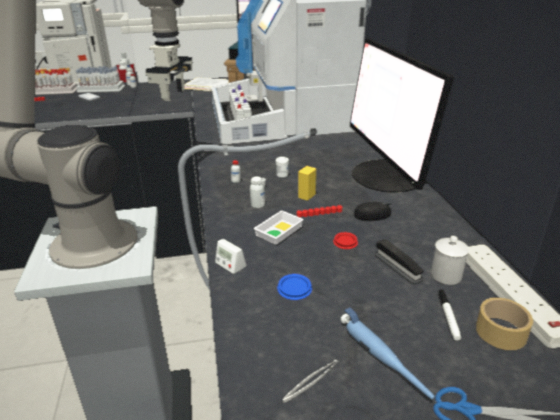

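The top view shows the bottle at (235,238), jar (155,188), dropper (156,261), cup (184,225), block (227,168), box (308,224), red holder (341,157) and blue holder (411,229). The side view agrees. I'll refine positions and yaws with the point clouds and colours.

```bash
cat > h.py <<'E'
from bench import *
import cv2,numpy as np
def cloud(n,d):
    c=calibration(n); f=210/np.tan(np.radians(c["fov_y"]/2))
    v,u=np.mgrid[:420,:560]
    P=np.dstack([(u-c["cx"])/f*d,(v-c["cy"])/f*d,d])
    return (P-c["t"])@c["R"]
def rect(P):
    (a,b),(w,h),g=cv2.minAreaRect((P[:,:2]*1000).astype(np.float32)); return np.round([a,b,w,h,g],1)
E
python3 - <<'E'
from h import *
for n in("top","side"):
    X=cloud(n,np.load(f"pics/{n}0.npy")); hsv=cv2.cvtColor(cv2.imread(f"pics/{n}0.png"),cv2.COLOR_BGR2HSV)
    H,S,V=[hsv[...,i].astype(int) for i in range(3)]
    def near(x,y,r,zl,zh): return (np.hypot(X[...,0]-x,X[...,1]-y)<r)&(X[...,2]>zl)&(X[...,2]<zh)
    print(n,"table z",np.median(X[near(.5,.18,.02,-.02,.02)][:,2]))
    for q,x,y,zl,zh in[("bottle",.439,.105,.02,.1),("bottletop",.439,.105,.078,.1),("jartop",.545,.276,.045,.075),("jar",.545,.276,.015,.075),("drop",.395,.268,.015,.09),("droptop",.395,.268,.06,.09),("foamtop",.587,.122,.08,.1),("foam",.587,.122,.01,.1),("cup",.469,.215,.008,.05),("timer",.333,-.157,.01,.08),("red",.626,-.129,.006,.02),("blue",.465,-.273,.006,.02),("boxrim",.473,-.047,.02,.035),("box",.473,-.047,.008,.035)]:
        m=near(x,y,.035 if q[:3] in("cup","dro") else .075,zl,zh)
        if q[:3] in("bot","dro","jar"): m=near(x,y,.035,zl,zh)
        if m.sum()>3: print(q,m.sum(),rect(X[m]),np.round(np.percentile(X[m][:,2],95),3))
    b=near(.473,-.047,.07,-.01,.03)
    for q,m in[("green",b&(H>40)&(H<90)&(S>90)),("yellow",b&(H>18)&(H<35)&(S>90))]:
        print(q,m.sum(),rect(X[m]),np.round(X[m].mean(0)*1000,1))
    m=near(.587,.122,.06,.08,.1)&(H>18)&(H<35)&(S>90); print("foamtopc",m.sum(),X[m].mean(0)*1000)
img=cv2.imread("pics/top0.png")[130:290,130:450]; cv2.imwrite("pics/c.png",cv2.resize(img,None,fx=2.5,fy=2.5,interpolation=cv2.INTER_CUBIC))
E
```

```text
top table z -0.00039465823077997655
bottle 347 [436.9 105.5  39.2  39.2  55.8] 0.085
bottletop 161 [436.3 106.6  27.6  26.1  89.7] 0.086
jartop 320 [543.6 276.1  39.4  39.8  24.7] 0.06
jar 382 [543.6 276.   39.5  39.8  25.7] 0.06
drop 202 [392.4 267.2  24.6  27.6  51.2] 0.07
droptop 59 [394.4 267.4  15.9  15.1   5.2] 0.071
foamtop 372 [588.4 124.4  46.2  34.   44.8] 0.09
foam 584 [588.1 124.4  46.9  34.3  44.5] 0.089
cup 46 [469.  215.8  18.3  17.3  87.9] 0.025
timer 668 [ 333.  -160.2   41.    66.5   37.3] 0.058
red 222 [ 627.1 -126.2   54.4   54.3   89.4] 0.014
blue 327 [ 463.8 -272.4   69.5   69.4   35.6] 0.014
boxrim 431 [471.8 -46.7 113.   74.4  40.2] 0.028
box 653 [471.8 -46.7 113.   74.4  40.2] 0.028
green 224 [456.4 -60.6  35.5  35.2   1. ] [456.1 -60.6   3.9]
yellow 286 [489.7 -31.7  32.   44.8  39.5] [489.7 -32.    3.9]
foamtopc 372 [587.28532194 123.79000774  86.90764773]
side table z 0.0009755697803838204
bottle 317 [435.2  99.1  36.   38.   40.1] 0.086
bottletop 60 [436.8 103.8  26.1  24.8  66.9] 0.088
jartop 105 [540.9 274.2  39.8  42.2  40.2] 0.061
jar 199 [541.2 273.4  44.6  38.4  78.4] 0.06
drop 146 [391.4 262.3  25.9  25.8  68.6] 0.07
droptop 26 [394.7 265.7  17.   13.6  44.1] 0.072
foamtop 127 [588.6 124.1  51.4  35.2  41.7] 0.091
foam 488 [587.7 122.7  53.9  36.4  43.5] 0.09
cup 27 [471.8 217.6  22.9   9.6  80.2] 0.027
timer 633 [ 330.2 -166.    37.2   68.9   45. ] 0.059
red 206 [ 625.8 -128.    59.    56.8   26.4] 0.015
blue 403 [ 471.2 -280.    72.7   92.    52.7] 0.015
boxrim 322 [470.9 -47.7 115.7  76.3  39.6] 0.029
box 644 [470.9 -47.7 115.7  76.3  39.6] 0.029
green 44 [457.3 -53.7  24.8  26.8  52.2] [458.2 -54.3   5.8]
yellow 77 [487.3 -27.8  31.5  33.6  37. ] [486.7 -27.7   6.1]
foamtopc 127 [585.89067424 117.84549169  87.44867461]
```

View pics/c.png

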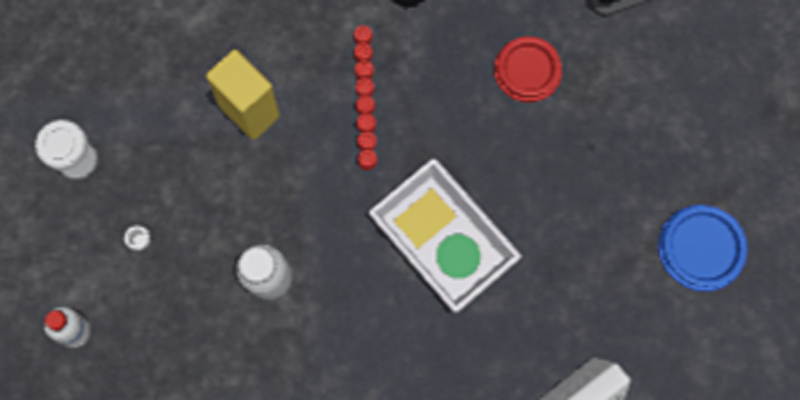

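>>> carry_out(fingers=[100,100,100,100,100,100,100,100,100,100,100], dp=[[1.7,-2.1,-0.5],[1.7,-2.1,-0.5],[1.7,-2.1,-0.5],[1.7,-2.1,-0.5],[1.7,-2.1,-0.5],[1.7,-2.1,-0.5],[1.7,-2.1,-0.5],[1.7,-2.1,-0.5],[1.7,-2.1,-0.5],[1.7,-1.8,-0.5],[0,0,0]], turn=[[0,0,0],[0,0,0],[0,0,0],[0,0,0],[0,0,0],[0,0,0],[0,0,0],[0,0,0],[0,0,0],[0,0,0],[0,0,0]])

```text
time_s: 2.1
tcp_pos: [0.3959, 0.2658, 0.1952]
eef_rot: [0.0, 0.221, 0.975, -0.0]
wrist_force: [0.1, 0.2, 0.8]
opening: 0.0921
finger_force: 0.0
```

>>> carry_out(fingers=[100,100,100,100,100,100,100,100,100,100], dp=[[-0.1,0.1,-2],[0,0,-2],[0,0,-2],[0,0,-2],[0,0,-2],[0,0,-2],[0,0,-2],[0,0,-1.2],[0,0,-0.7],[0,0,0]], turn=[[0,0,0],[0,0,0],[0,0,0],[0,0,0],[0,0,0],[0,0,0],[0,0,0],[0,0,0],[0,0,0],[0,0,0]])

```text
time_s: 3.1
tcp_pos: [0.3929, 0.2689, 0.0362]
eef_rot: [-0.001, 0.219, 0.976, -0.0]
wrist_force: [-0.5, 0.9, -0.2]
opening: 0.0916
finger_force: 0.0
```

>>> carry_out(fingers=[20,20,20,20,20,20,20,20,20,20], dp=[[0,0,0],[0,0,0],[0,0,0],[0,0,0],[0,0,0],[0,0,0],[0,0,0],[0,0,0],[0,0,0],[0,0,0]], turn=[[0,0,0],[0,0,0],[0,0,0],[0,0,0],[0,0,0],[0,0,0],[0,0,0],[0,0,0],[0,0,0],[0,0,0]])

```text
time_s: 4.1
tcp_pos: [0.3934, 0.2686, 0.0367]
eef_rot: [-0.0, 0.219, 0.976, 0.0]
wrist_force: [-0.3, -0.5, 0.2]
opening: 0.0274
finger_force: 30.0
```

>>> carry_out(fingers=[20,20,20,20,20,20,20,20,20,20,20,20,20,20,20,20,20,20,20,20], dp=[[0,0,1],[0,0,2],[0,0,3],[0,0,3],[0,0,3],[1.6,-2.7,1],[1.6,-2.7,0],[1.6,-2.7,0],[1.6,-2.7,0],[1.6,-2.7,0],[1.6,-2.7,0],[1.6,-2.7,0],[1.6,-2.7,0],[1.6,-2.7,0],[1.6,-2.7,0],[1.6,-2.7,0],[1.6,-2.7,0],[1.6,-2.7,0],[1.6,-2.7,0],[0.9,-1.7,0]], turn=[[0,0,0],[0,0,0],[0,0,0],[0,0,0],[0,0,0],[0,0,0],[0,0,0],[0,0,0],[0,0,0],[0,0,0],[0,0,0],[0,0,0],[0,0,0],[0,0,0],[0,0,0],[0,0,0],[0,0,0],[0,0,0],[0,0,0],[0,0,0]])

```text
time_s: 6.1
tcp_pos: [0.6272, -0.1285, 0.1673]
eef_rot: [0.0, 0.22, 0.976, -0.0]
wrist_force: [0.4, -0.3, -0.1]
opening: 0.0269
finger_force: 30.0
```

Run:
```python
from h import *
s=get_state();print(s["time_s"],s["tcp_pos"],s["q"],s["opening"],s["finger_force"])
```

```text
6.1 [ 0.62716371 -0.12847037  0.16731615] [-3.21553101e-01  6.16285812e-01  1.29202352e+00 -2.71588630e-04
  1.23245541e+00 -1.44922290e+00] 0.026944057077138327 30.000180589413503
```

>>> carry_out(fingers=[20,20,20,20,20,20,20,20,20,20,20], dp=[[0,0.1,-2],[0,0,-2],[0,0,-2],[0,0,-2],[0,0,-1.5],[0,0,-1],[0,0,-0.7],[0,0,-0.5],[0,0,-0.4],[0,0,-0.4],[0,0,0]], turn=[[0,0,0],[0,0,0],[0,0,0],[0,0,0],[0,0,0],[0,0,0],[0,0,0],[0,0,0],[0,0,0],[0,0,0],[0,0,0]])

```text
time_s: 7.2
tcp_pos: [0.6263, -0.1254, 0.0415]
eef_rot: [-0.0, 0.219, 0.976, 0.0]
wrist_force: [-0.2, 0.0, 0.3]
opening: 0.0275
finger_force: 30.0
```

>>> carry_out(fingers=[30,34,38,45,55,65,65,70,80,100,100,100], dp=[[0,0,-0.1],[0,0,0],[0,0,0],[0,0,0],[0,0,0],[0,0,0],[0,0,1],[0,0,2],[0,0,3],[0,0,3],[0,0,3],[0,0,0]], turn=[[0,0,0],[0,0,0],[0,0,0],[0,0,0],[0,0,0],[0,0,0],[0,0,0],[0,0,0],[0,0,0],[0,0,0],[0,0,0],[0,0,0]])

```text
time_s: 8.4
tcp_pos: [0.6288, -0.1261, 0.1667]
eef_rot: [0.005, 0.219, 0.976, -0.0]
wrist_force: [1.1, -0.3, 0.3]
opening: 0.0898
finger_force: 0.0
```

>>> carry_out(fingers=[100,100,100,100,100,100,100,100,100,100,100,100,100,100,100,100], dp=[[-0.6,2.9,0],[-0.6,2.9,0],[-0.6,2.9,0],[-0.6,2.9,0],[-0.6,2.9,0],[-0.6,2.9,0],[-0.6,2.9,0],[-0.6,2.9,0],[-0.6,2.9,0],[-0.6,2.9,0],[-0.6,2.9,0],[-0.6,2.9,0],[-0.6,2.9,0],[-0.6,2.4,0],[0,0,0],[0,0,0]], turn=[[0,0,0],[0,0,0],[0,0,0],[0,0,0],[0,0,0],[0,0,0],[0,0,0],[0,0,0],[0,0,0],[0,0,0],[0,0,0],[0,0,0],[0,0,0],[0,0,0],[0,0,0],[0,0,0]])

```text
time_s: 10.0
tcp_pos: [0.5421, 0.2757, 0.1605]
eef_rot: [-0.0, 0.218, 0.976, -0.0]
wrist_force: [-0.0, -0.2, 0.2]
opening: 0.0919
finger_force: 0.0
```

Run:
```python
from h import *
p,d=camera("top"); cv2.imwrite("pics/t1.png",cv2.resize(p[100:300,130:450,::-1],None,fx=2.5,fy=2.5))
for q in("jar_mid","dropper_mid","red_holder"): print(q,[(np.round(r["point"],3),round(r["p"],2)) for r in mark_of(q,"top")[:1]])
s=get_state();print(s["time_s"],s["tcp_pos"],s["eef_rot"])
```

```text
jar_mid []
dropper_mid [(array([ 0.627, -0.127,  0.039]), 0.46)]
red_holder [(array([ 0.63 , -0.128, -0.001]), 0.76)]
10.2 [0.54279199 0.27457025 0.16070331] [-3.83194648e-06  2.19738583e-01  9.75558787e-01 -8.70682408e-05]
```

View pics/t1.png

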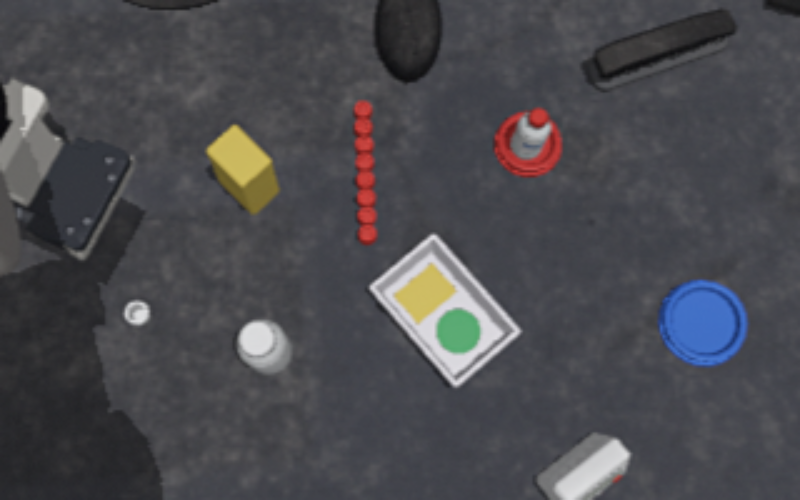

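The dropper stands upright in the red holder (crop 530,140), and the rest is unchanged. Next is the jar.

>>> carry_out(fingers=[100,100,100,100,100,100,100,40,40,40,40,40,40,40,40,40], dp=[[0,0,-2],[0,0,-2],[0,0,-2],[0,0,-2],[0,0,-2],[0,0,-1.2],[0,0,0],[0,0,0],[0,0,0],[0,0,0],[0,0,0],[0,0,0],[0,0,0],[0,0,0],[0,0,0],[0,0,0]], turn=[[0,0,0],[0,0,0],[0,0,0],[0,0,0],[0,0,0],[0,0,0],[0,0,0],[0,0,0],[0,0,0],[0,0,0],[0,0,0],[0,0,0],[0,0,0],[0,0,0],[0,0,0],[0,0,0]])

```text
time_s: 11.8
tcp_pos: [0.5425, 0.2756, 0.0488]
eef_rot: [0.0, 0.219, 0.976, 0.0]
wrist_force: [-0.4, -0.9, 1.5]
opening: 0.0395
finger_force: 30.0
```

>>> carry_out(fingers=[40,40,40,40,40,40,40,40,40,40,40,40,40,40,40,40,40,40,40,40], dp=[[0,0,1],[0,0,2],[0,0,3],[0,0,3],[0,0,3],[-0.4,-2.8,1],[-0.4,-2.8,0],[-0.4,-2.8,0],[-0.4,-2.8,0],[-0.4,-2.8,0],[-0.4,-2.8,0],[-0.4,-2.8,0],[-0.4,-2.8,0],[-0.4,-2.8,0],[-0.4,-2.8,0],[-0.4,-2.8,0],[-0.4,-2.8,0],[-0.4,-2.8,0],[-0.4,-2.8,0],[-0.4,-2.8,0]], turn=[[0,0,0],[0,0,0],[0,0,0],[0,0,0],[0,0,0],[0,0,0],[0,0,0],[0,0,0],[0,0,0],[0,0,0],[0,0,0],[0,0,0],[0,0,0],[0,0,0],[0,0,0],[0,0,0],[0,0,0],[0,0,0],[0,0,0],[0,0,0]])

```text
time_s: 13.8
tcp_pos: [0.4822, -0.1455, 0.1795]
eef_rot: [0.0, 0.219, 0.976, -0.0]
wrist_force: [0.3, 0.2, 0.4]
opening: 0.0395
finger_force: 30.0
```

>>> carry_out(fingers=[40,40,40,40,40,40,40,40], dp=[[-0.4,-2.8,0],[-0.4,-2.8,0],[-0.4,-2.5,0],[-0.4,-2.4,0],[-0.2,-2.3,0],[0,0,-2],[0,0,-2],[0,0,0]], turn=[[0,0,0],[0,0,0],[0,0,0],[0,0,0],[0,0,0],[0,0,0],[0,0,0],[0,0,0]])

```text
time_s: 14.6
tcp_pos: [0.4631, -0.2717, 0.137]
eef_rot: [-0.002, 0.219, 0.976, 0.001]
wrist_force: [0.1, -0.2, -1.1]
opening: 0.0395
finger_force: 30.0
```

>>> carry_out(fingers=[40,40,40,40,40,40,40,40,40,40], dp=[[0,0,-2],[0,0,-2],[0,0,-1.5],[0,0,-1],[0,0,-0.6],[0,0,-0.5],[0,0,-0.4],[0,0,-0.2],[0,0,0],[0,0,0]], turn=[[0,0,0],[0,0,0],[0,0,0],[0,0,0],[0,0,0],[0,0,0],[0,0,0],[0,0,0],[0,0,0],[0,0,0]])

```text
time_s: 15.6
tcp_pos: [0.4646, -0.2725, 0.057]
eef_rot: [0.0, 0.219, 0.976, -0.0]
wrist_force: [0.1, -0.2, -0.2]
opening: 0.0394
finger_force: 30.0
```

>>> carry_out(fingers=[40,40,40,46,50,54,60,70,75,80,90,100,100,100], dp=[[0,0,-0.2],[0,0,-0.2],[0,0,0],[0,0,0],[0,0,0],[0,0,0],[0,0,0],[0,0,0],[0,0,1],[0,0,2],[0,0,3],[0,0,3],[0,0,3],[0,0,0]], turn=[[0,0,0],[0,0,0],[0,0,0],[0,0,0],[0,0,0],[0,0,0],[0,0,0],[0,0,0],[0,0,0],[0,0,0],[0,0,0],[0,0,0],[0,0,0],[0,0,0]])

```text
time_s: 17.0
tcp_pos: [0.4663, -0.2738, 0.1777]
eef_rot: [0.004, 0.219, 0.976, -0.002]
wrist_force: [0.9, -0.8, 0.1]
opening: 0.0918
finger_force: 0.0
```

>>> carry_out(fingers=[100,100,100,100,100,100,100,100,100,100,100,100,100,100,100,100,100], dp=[[-0.2,2.7,0],[-0.2,2.7,0],[-0.2,2.7,0],[-0.2,2.7,0],[-0.2,2.7,0],[-0.2,2.7,0],[-0.2,2.7,0],[-0.2,2.7,0],[-0.2,2.7,0],[-0.2,2.7,0],[-0.2,2.7,0],[-0.2,2.7,0],[-0.2,2.7,0],[-0.2,2.7,0],[0,0,-1],[0,0,-1],[0,0,0]], turn=[[0,0,5],[0,0,5],[0,0,5],[0,0,5],[0,0,5],[0,0,5],[0,0,5],[0,0,5],[0,0,5],[0,0,5],[0,0,5],[0,0,5],[0,0,5.5],[0,0,0],[0,0,0],[0,0,0],[0,0,0]])

```text
time_s: 18.7
tcp_pos: [0.4354, 0.1048, 0.1511]
eef_rot: [-0.002, -0.343, 0.939, 0.0]
wrist_force: [-1.0, -0.1, -0.2]
opening: 0.0918
finger_force: 0.0
```

Run:
```python
from h import *
p,d=camera("top"); cv2.imwrite("pics/t2.png",cv2.resize(p[100:300,130:450,::-1],None,fx=2.5,fy=2.5))
s=get_state();print(s["time_s"],s["tcp_pos"],s["eef_rot"],np.degrees(2*np.arctan2(s["eef_rot"][2],s["eef_rot"][1]))-90)
```

```text
18.75 [0.43586395 0.10474391 0.15177218] [-1.22749425e-03 -3.43042292e-01  9.39319114e-01  2.84992445e-04] 130.12470466766658
```

View pics/t2.png

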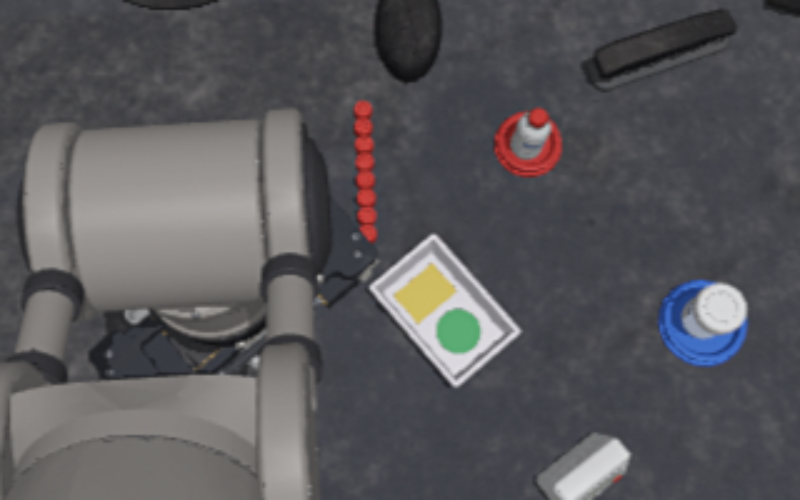

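The jar stands in the blue holder (crop 715,310), and the gripper is over the bottle.

>>> carry_out(fingers=[100,100,100,100,100,100,100,100,35,35,35,35,35,35,35,35,35], dp=[[0.1,0.1,-2],[0,0,-2],[0,0,-2],[0,0,-2],[0,0,-1.6],[0,0,-0.9],[0,0,0],[0,0,0],[0,0,0],[0,0,0],[0,0,0],[0,0,0],[0,0,0],[0,0,0],[0,0,0],[0,0,0],[0,0,0]], turn=[[0,0,0],[0,0,0],[0,0,0],[0,0,0],[0,0,0],[0,0,0],[0,0,0],[0,0,0],[0,0,0],[0,0,0],[0,0,0],[0,0,0],[0,0,0],[0,0,0],[0,0,0],[0,0,0],[0,0,0]])

```text
time_s: 20.45
tcp_pos: [0.4376, 0.1066, 0.0478]
eef_rot: [0.0, -0.344, 0.939, 0.0]
wrist_force: [0.1, -0.2, 1.4]
opening: 0.0392
finger_force: 29.8
```

>>> carry_out(fingers=[35,35,35,35,35,35,35,35,35,35,35,35,35,35,35,35,35], dp=[[0,0,1],[0,0,2],[0,0,2.5],[0,0,2.5],[0.1,-1,2],[0.2,-1.8,0],[0.2,-1.8,0],[0.2,-1.8,0],[0.2,-1.8,0],[0.2,-1.8,0],[0.2,-1.8,0],[0.2,-1.8,0],[0.2,-1.6,0],[0.1,-1.2,0],[0.05,-0.25,0],[0,0,0],[0,0,0]], turn=[[0,0,0],[0,0,0],[0,0,0],[0,0,0],[0,0,0],[0,0,0],[0,0,0],[0,0,0],[0,0,0],[0,0,0],[0,0,0],[0,0,0],[0,0,0],[0,0,0],[0,0,0],[0,0,0],[0,0,0]])

```text
time_s: 22.15
tcp_pos: [0.4557, -0.0593, 0.1478]
eef_rot: [-0.0, -0.344, 0.939, 0.0]
wrist_force: [0.3, -0.0, -1.2]
opening: 0.0393
finger_force: 29.7
```

>>> carry_out(fingers=[35,35,35,35,35,35,35,35,35,35], dp=[[0,0,-2],[0,0,-2],[0,0,-2],[0,0,-1.3],[0,0,-0.8],[0,0,-0.5],[0,0,-0.4],[0,0,-0.3],[0,0,0],[0,0,0]], turn=[[0,0,0],[0,0,0],[0,0,0],[0,0,0],[0,0,0],[0,0,0],[0,0,0],[0,0,0],[0,0,0],[0,0,0]])

```text
time_s: 23.15
tcp_pos: [0.4562, -0.0599, 0.0551]
eef_rot: [0.0, -0.344, 0.939, -0.0]
wrist_force: [-0.1, -0.4, -0.7]
opening: 0.0392
finger_force: 29.7
```

>>> carry_out(fingers=[35,35,35], dp=[[0,0,-0.15],[0,0,-0.15],[0,0,0]], turn=[[0,0,0],[0,0,0],[0,0,0]])

```text
time_s: 23.45
tcp_pos: [0.4561, -0.0599, 0.0518]
eef_rot: [0.0, -0.344, 0.939, -0.0]
wrist_force: [-0.2, -0.5, 0.2]
opening: 0.0393
finger_force: 29.8
```

>>> carry_out(fingers=[45,47,50,55,60,65,70,75,80,90,100,100], dp=[[0,0,0],[0,0,0],[0,0,0],[0,0,0],[0,0,0],[0,0,0],[0,0,1],[0,0,2],[0,0,3],[0,0,3],[0,0,3],[0,0,0]], turn=[[0,0,0],[0,0,0],[0,0,0],[0,0,0],[0,0,0],[0,0,0],[0,0,0],[0,0,0],[0,0,0],[0,0,0],[0,0,0],[0,0,0]])

```text
time_s: 24.65
tcp_pos: [0.4581, -0.0605, 0.1761]
eef_rot: [0.003, -0.344, 0.939, -0.002]
wrist_force: [-0.0, -0.4, 0.7]
opening: 0.0901
finger_force: 0.0
```

>>> carry_out(fingers=[100,100,100,100,100,100,100,100,100,100,100,100,100,100], dp=[[1.1,1.5,0],[1.1,1.5,0],[1.1,1.5,0],[1.1,1.5,0],[1.1,1.5,0],[1.1,1.5,0],[1.1,1.5,0],[1.1,1.5,0],[1.1,1.5,0],[1.1,1.5,0],[1.1,1.5,0],[1.1,1.9,0],[0,0,0],[0,0,0]], turn=[[0,0,-7],[0,0,-7],[0,0,-7],[0,0,-7],[0,0,-7],[0,0,-7],[0,0,-7],[0,0,-7],[0,0,-7],[0,0,-7],[0,0,-7],[0,0,-7],[0,0,-1.4],[0,0,0]])

```text
time_s: 26.05
tcp_pos: [0.5874, 0.1241, 0.1712]
eef_rot: [-0.001, 0.383, 0.924, -0.0]
wrist_force: [-0.4, 0.5, -0.3]
opening: 0.0918
finger_force: 0.0
```

Run:
```python
from h import *
p,d=camera("top"); np.save("pics/t3.npy",d); cv2.imwrite("pics/t3.png",cv2.resize(p[100:300,130:450,::-1],None,fx=2.5,fy=2.5))
s=get_state();print(s["time_s"],s["tcp_pos"],s["eef_rot"],np.degrees(2*np.arctan2(s["eef_rot"][2],s["eef_rot"][1]))-90)
X=cloud("top",d)
for q,x,y,zl,zh in[("bottletop",.456,-.06,.078,.1),("bottle",.456,-.06,.035,.1),("jar",.465,-.273,.02,.075),("jart",.465,-.273,.055,.075),("drop",.627,-.127,.02,.09),("dropt",.627,-.127,.06,.09)]:
    m=(np.hypot(X[...,0]-x,X[...,1]-y)<.035)&(X[...,2]>zl)&(X[...,2]<zh); print(q,m.sum(),rect(X[m]),np.percentile(X[m][:,2],[5,95]).round(3))
```

```text
26.1 [0.58732396 0.12367719 0.17135716] [-4.62145408e-04  3.83416313e-01  9.23575416e-01 -4.11034202e-04] 44.90907456542365
bottletop 162 [454.5 -59.1  26.6  28.2  43.2] [0.083 0.091]
bottle 329 [454.4 -59.1  39.2  37.8  86.1] [0.048 0.091]
jar 396 [ 465.7 -270.4   39.6   40.2   48.8] [0.027 0.063]
jart 315 [ 465.5 -270.5   39.4   40.2   51.8] [0.057 0.063]
drop 210 [ 623.5 -124.1   27.8   25.1   82.8] [0.025 0.074]
dropt 65 [ 627.1 -125.    15.9   17.    89.2] [0.06  0.075]
```

View pics/t3.png

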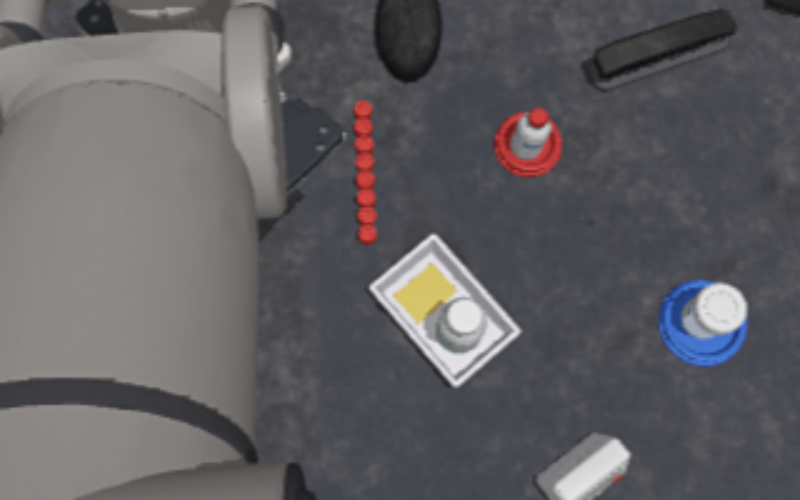

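The bottle stands on the green mark within about 2 mm (crop 462,320), and the jar and dropper are upright. I'll grip the block.

>>> carry_out(fingers=[100,100,100,100,100,100,100,100,40,40,40,40,40,40,40,40,40], dp=[[0.05,0.05,-2],[0,0,-2],[0,0,-2],[0,0,-2],[0,0,-2],[0,0,-1.6],[0,0,0],[0,0,0],[0,0,0],[0,0,0],[0,0,0],[0,0,0],[0,0,0],[0,0,0],[0,0,0],[0,0,0],[0,0,0]], turn=[[0,0,0],[0,0,0],[0,0,0],[0,0,0],[0,0,0],[0,0,0],[0,0,0],[0,0,0],[0,0,0],[0,0,0],[0,0,0],[0,0,0],[0,0,0],[0,0,0],[0,0,0],[0,0,0],[0,0,0]])

```text
time_s: 27.8
tcp_pos: [0.5885, 0.1247, 0.0558]
eef_rot: [0.0, 0.384, 0.923, 0.0]
wrist_force: [-0.1, 0.8, -0.5]
opening: 0.0455
finger_force: 30.0
```

>>> carry_out(fingers=[40,40,40,40,40,40,40,40,40,40,40,40,40,40,40,40,40,40,40,40], dp=[[0,0,1],[0,0,2],[0,0,3],[0,0,3],[0,0,3],[-0.8,-1.2,2],[-0.8,-1.2,0],[-0.8,-1.2,0],[-0.8,-1.2,0],[-0.8,-1.2,0],[-0.8,-1.2,0],[-0.8,-1.2,0],[-0.8,-1.2,0],[-0.8,-1.2,0],[-0.8,-1.2,0],[-0.8,-1.2,0],[-0.8,-1.2,0],[-0.3,-1.2,0],[0,0,0],[0,0,0]], turn=[[0,0,0],[0,0,0],[0,0,0],[0,0,0],[0,0,0],[0,0,7],[0,0,7],[0,0,7],[0,0,7],[0,0,7],[0,0,7],[0,0,7],[0,0,7],[0,0,7],[0,0,7],[0,0,7],[0,0,7],[0,0,1.3],[0,0,0],[0,0,0]])

```text
time_s: 29.8
tcp_pos: [0.4896, -0.0313, 0.1962]
eef_rot: [0.0, -0.342, 0.94, 0.0]
wrist_force: [-0.3, 0.9, -0.9]
opening: 0.046
finger_force: 30.0
```

Run:
```python
from h import *
s=get_state();print(s["time_s"],s["tcp_pos"],s["eef_rot"],np.degrees(2*np.arctan2(s["eef_rot"][2],s["eef_rot"][1]))-90,s["opening"])
p,d=camera("side"); cv2.imwrite("pics/s4.png",cv2.resize(p[100:320,180:460,::-1],None,fx=2.5,fy=2.5))
```

```text
29.8 [ 0.48957198 -0.03130884  0.19619378] [ 3.06654305e-04 -3.41949267e-01  9.39718365e-01  1.55421669e-06] 129.9913589494783 0.04603015700165839
```

View pics/s4.png

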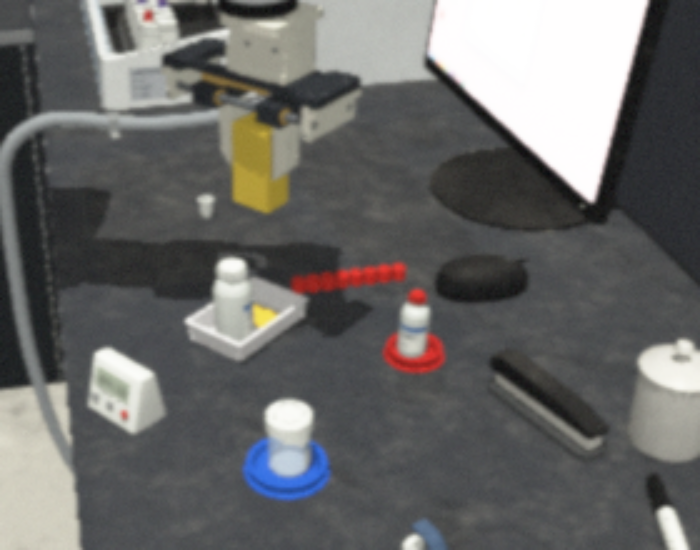

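The block is held upright over the box, and the bottle, jar, dropper and cup all stand upright. Lowering the block.

>>> carry_out(fingers=[40,40,40,40,40,40,40,40,40,40,40,40,40], dp=[[0,0,-2],[0,0,-2],[0,0,-2],[0,0,-1.5],[0,0,-1.5],[0,0,-1.2],[0,0,-1],[0,0,-0.8],[0,0,-0.6],[0,0,-0.4],[0,0,-0.3],[0,0,0],[0,0,0]], turn=[[0,0,0],[0,0,0],[0,0,0],[0,0,0],[0,0,0],[0,0,0],[0,0,0],[0,0,0],[0,0,0],[0,0,0],[0,0,0],[0,0,0],[0,0,0]])

```text
time_s: 31.15
tcp_pos: [0.4896, -0.0314, 0.063]
eef_rot: [0.0, -0.343, 0.939, -0.0]
wrist_force: [-0.8, 0.4, -0.5]
opening: 0.0461
finger_force: 30.0
```

>>> carry_out(fingers=[40,40,40,40], dp=[[0,0,-0.15],[0,0,-0.1],[0,0,-0.05],[0,0,0]], turn=[[0,0,0],[0,0,0],[0,0,0],[0,0,0]])

```text
time_s: 31.55
tcp_pos: [0.4895, -0.0314, 0.0598]
eef_rot: [0.0, -0.343, 0.939, 0.0]
wrist_force: [0.7, -0.2, -0.8]
opening: 0.0458
finger_force: 30.0
```

>>> carry_out(fingers=[52,55,58,62,66,70,70,75,80,80,80,80,80,80,80,80,80,80,80], dp=[[0,0,0],[0,0,0],[0,0,0],[0,0,0],[0,0,0],[0,0,0.5],[0,0,1],[0,0,2],[0,0,3],[0,0,3],[0,0,3],[-0.5,2.5,1],[-0.5,2.5,0],[-0.5,2.5,0],[-0.5,2.5,0],[-0.5,2.5,0],[-0.5,2.5,0],[-0.5,2.5,0],[0,0,0]], turn=[[0,0,0],[0,0,0],[0,0,0],[0,0,0],[0,0,0],[0,0,0],[0,0,0],[0,0,0],[0,0,0],[0,0,0],[0,0,0],[0,0,0],[0,0,0],[0,0,0],[0,0,0],[0,0,0],[0,0,0],[0,0,0],[0,0,0]])

```text
time_s: 33.45
tcp_pos: [0.4538, 0.1458, 0.1956]
eef_rot: [0.0, -0.344, 0.939, 0.0]
wrist_force: [-0.5, -0.4, -0.0]
opening: 0.0735
finger_force: 0.0
```

Run:
```python
from h import *
p,d=camera("top"); p2,_=camera("side")
a=cv2.resize(p[160:270,250:450,::-1],(400,220)); b=cv2.resize(p2[100:320,180:460,::-1],(400,314))
cv2.imwrite("pics/f.png",np.vstack([a,b]))
s=get_state();print(s["time_s"],s["tcp_pos"],s["finger_force"])
X=cloud("top",d)
for q,x,y,zl,zh in[("bottletop",.456,-.06,.078,.1),("foamtop",.490,-.0315,.086,.1)]:
    m=(np.hypot(X[...,0]-x,X[...,1]-y)<.035)&(X[...,2]>zl)&(X[...,2]<zh)
    if q=="foamtop": m&=(p[...,0].astype(int)-p[...,2]>50)
    print(q,m.sum(),rect(X[m]),np.percentile(X[m][:,2],[5,95]).round(3))
```

```text
33.55 [0.45445928 0.14377683 0.1953965 ] 0.0
bottletop 220 [461.8 -49.6  48.6  36.4  29.2] [0.083 0.092]
foamtop 375 [489.4 -30.3  33.2  46.4  39.9] [0.089 0.094]
```

View pics/f.png

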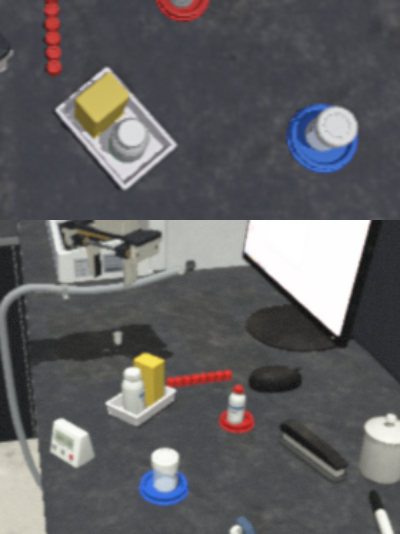

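The block is upright on its mark next to the bottle. The jar and dropper stand in their holders, and the timer and cup look undisturbed. Handing in.

```bash
python3 -c "
from bench import *
print(sign_off())"
```

```text
the job is handed in; nothing more can be done
None
```

I handed the job in at about 34 s: the bottle, then the yellow block, are upright on their marks in the box, the jar and dropper are upright in their holders, and the timer and sample cup look undisturbed in the final pictures.

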